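# Push the sunk cover plate out of a bearing collar on the knock-out stand

### The arm

A 6-joint arm with a two-finger parallel gripper is mounted at the origin on a cart in front of the work surface, level with it; the furniture and walls round the work are solid. World frame = base frame: x ahead of the robot, y to its left, z up, the work surface at z = 0. Lengths are in mm, angles in rad, forces in N, time in s.
With the tool pointing down it reaches from about 250 to 800 mm from the base axis. Payload 8.5 kg.
Tool frame: the origin (TCP) lies at the very end of the fingers, on their centre line; the grasp point (between the pads) lies 19 mm behind it; z points along the fingers, y is the line along which they close (so a half turn about z gives the same grasp; the last joint's range is limited). The gripper opens to 85 mm and grips with 20 to 120 N. Pads are 22 mm wide; open, the fingers measure 114 mm over their backs; the gripper's body (76 mm by 85 mm) begins 54 mm behind the grasp point. The pads swing forward as they close: fully open they stand 13 mm farther back than shut.
Start: joints at [1.129, 0.238, -0.013, 1.319, 0, 1.571], TCP at [224.452, 474.552, 231.276] pointing down, gripper open.
Joint ranges: [-2.66, 2.66], [-1.03, 1.9], [-1.14, 1.46], [-1.82, 2.27], [-1.45, 1.34], [-3.14, 3.14]. Speed limits (rad/s): [2.22, 2.22, 2.79, 3.14, 3.14, 3.14].

### API

Orientations are given as a unit quaternion [w, x, y, z].
In Python, from plant import read_state, viewer, robot gives the robot as it stands.
- The arm moves only by the tool step_arm, never from a script. Its argument "motion" is text: rows parted by semicolons, each of 7 numbers parted by spaces: the shift along the tool's x, y, z in m, then the turn, a rotation vector about the tool's x, y, z in degrees, then the closure, from 0 (fully open) to 1 (shut). In form: tx ty tz ax ay az claw; .... A call has exactly 8 rows; each row is the pose to reach, as a shift and turn from the pose commanded when the call began, along the tool's axes at that moment; what a row does not reach only later rows make up. A row lasts 1/12 s, in which the tool goes at most 41.7 mm and 7.16 degrees, less where a joint would pass 70% of its speed; a pose out of reach is approached as far as the arm can. A call with a gripper value outside its range is refused whole. The fingers move at their own pace and stop on an object; "newtons" is the grip in N (left out, the last holds). Time passes only in rows, so rows that repeat a pose let the fingers close, or fill a call up. It gives the time, the measured TCP pose, the force, the opening and the grip force at its end, in the units of the state.
- read_state(): the state, without advancing time (a new reading comes with each control period).
- viewer.capture(name): name is "scene" or "top"; returns a dict with "color" (384x512x3 uint8, blue, green, red), "fx", "fy", "cx", "cy" (pixels), "rvec" (rotation vector, rad) and "tvec" (3), from world to camera coordinates, as OpenCV has them. Camera axes: x right, y down, z forward; pixel columns grow to the right and rows downward; lengths in mm; the calibration is good to about 2 mm. A picture is of the moment at which its call begins. There is no depth.
- robot.hand_in(): hands the job in; it is judged then, once.
The state is a dict: "time_s": time; "joint_pos": joint angles; "qd": joint speeds; "tau": joint torques, N m; "position": TCP position; "ee_rot": TCP orientation; "force": force on the tool from outside, world axes, zero at the start; "ft_torque": the same for the moment, N m; "opening": finger opening in mm; "grasp_force": force on a finger pad.
Only numpy, scipy, OpenCV 4.12 (cv2) and the standard library are available. Lean on these libraries where they do the work, as an engineer would, in place of code of your own. Each camera call takes 0.05 s, during which the arm holds its last target. There are 200 camera calls.

### The job

The steel cover plate lies loose and sunk inside the round collar. Lower the collar, right way up, over the slim post (not the thick one) until it sits down on that stand's foot, so that the post pushes the plate up out of the collar; then take the plate off the top of the post and lay it flat in the middle of the upturned white tub. Leave the collar sitting round the slim post.

Things in the scene. Friction and masses are not known exactly. Their poses are not given: they have to be found in the camera images.
- collar_center (a point): centre (half-way up, on the axis) of the loose, light-coloured bare aluminium collar that stands on the bench in front of the red toolbox: a round ring, 62 mm outside diameter, 28 mm high, about 0.18 kg, bore 54 mm, open at top and bottom; at its bottom an inner lip, 6 mm thick, narrows the bore to 40 mm. z axis up along the ring's axis
- plate_center (a point): centre of the loose dark steel cover plate: a flat disc, 46 mm diameter, 8 mm thick, about 0.09 kg. It starts inside the collar, lying on its lip (underside 6 mm above the collar's underside, top 14 mm below the collar's rim), with about 4 mm of play all round, and is carried along by the collar. z axis up along the disc's axis
- slim_stand_top (a point): centre of the flat top of the slim knock-out post: an upright plain steel post, 24 mm diameter, fixed on a round dark steel foot (84 mm diameter, 8 mm thick) that is fixed to the bench. The post's top is 58 mm above the bench, 50 mm above the foot. It passes through the collar's lip with 8 mm to spare all round
- thick_stand_top (a point): centre of the flat top of the other knock-out stand, a bystander with the same foot and height but a post 46 mm in diameter, too thick for this collar's lip; fixed to the bench. The two stands may stand either way round
- tub_top (a point): centre of the flat top of the upturned white plastic tub, 97 mm (its x) by 127 mm (its y) at the bench, a little less at the top, 46 mm high, fixed to the bench. z axis up
- tool_box: closed red steel toolbox fixed on the bench, a bystander to keep clear of when carrying: 0.2 m (its x) by 0.4 m (its y), 0.21 m high with its handle; origin at the centre of its underside. Its near face is about 0.1 m beyond the collar's centre
Things that resemble listed ones, but are neither listed nor needed, are in the scene too. What is shaped like the part that bears collar_center but black is not meant.

How it is judged (in metres and radians):
On the way:
1. the collar is down round the slim post and the plate, pushed up out of it, lies on the post clear above the collar's rim (horizontal distance between collar_center and slim_stand_top below 0.015 m and height (world z) of collar_center below 0.03 m and horizontal distance between plate_center and slim_stand_top below 0.016 m and height (world z) of plate_center between 0.056 and 0.07 m and angle between plate_center's own z axis and vertical below 0.18 rad and contact force between the fingers and plate below 0.05 N), for 0.2 s.
At the end, for the whole second after the job is handed in: The plate lies flat (within 10 degrees) on the tub's top, its centre within 25 mm of the middle of the top, at rest; the collar sits right way up (within 10 degrees) round the slim post on that stand's foot (less than 5 mm above it) (horizontal distance between plate_center and tub_top below 0.025 m and height (world z) of plate_center between 0.044 and 0.056 m and angle between the z axis of plate_center and the z axis of tub_top, either way round below 0.18 rad and horizontal distance between collar_center and slim_stand_top below 0.015 m and height (world z) of collar_center below 0.027 m and angle between collar_center's own z axis and vertical below 0.18 rad); the robot touches nothing.
It also fails if it takes over 56 s, if anything falls off the work surface, if the arm or the gripper's body presses on something with over 40 N, if the wrist force passes 120 N, or if a joint passes its speed limit or range.

## Working session

There is one attempt and no reset: what is moved stays moved. The work goes in short steps, Python scripts to look and compute and a tool call to move; the robot and the scene stay as the last step left them, time stands still between calls to the robot, and variables do not carry over. Pictures are saved under pics/ and viewed, at most 10 in all, crops included, and the job is handed in when it is done.

Besides the shell and the picture viewer there is one more tool, called after ">>>" as name(argument=value, ...), one argument or row to a line, values as JSON. step_arm: Moves the arm, as the interface text tells. Its arguments: {"type":"object","properties":{"motion":{"type":"string"},"newtons":{"type":"number"}},"required":["motion"]}

```bash
mkdir -p pics; ls; python3 - <<'E'
from plant import read_state, viewer
import cv2,numpy as np,pickle
s=read_state();print(s)
for n in("scene","top"):
    c=viewer.capture(n);cv2.imwrite(f"pics/{n}0.png",c["color"]);pickle.dump(c,open(f"pics/{n}0.pkl","wb"))
    R=cv2.Rodrigues(np.array(c["rvec"]))[0];print(n,c["fx"],c["cx"],c["cy"],"cam at",-R.T@np.array(c["tvec"]).ravel(), "fwd",R[2])
E
```

```text
pics
{'time_s': 0.0, 'joint_pos': array([ 1.12898781e+00,  2.38799936e-01, -1.42661823e-02,  1.31919302e+00,
        5.21640036e-06,  1.57076122e+00]), 'qd': array([-0.00027237,  0.00042309, -0.00014013,  0.0017434 ,  0.00032042,
       -0.00118463]), 'tau': array([-1.98815796e-03, -5.38771713e+01,  3.46438515e+01,  1.87508063e-02,
       -2.62047242e-04, -1.22784488e-05]), 'position': array([224.29655462, 474.2119135 , 230.66293051]), 'ee_rot': array([-1.62817430e-04,  2.19094811e-01,  9.75703300e-01, -7.13059459e-04]), 'force': array([ 0.66565926, -0.57327606, -0.056657  ]), 'ft_torque': array([0.01335516, 0.0008776 , 0.05707639]), 'grasp_force': 0.0, 'opening': 85.44437817695994}
scene 478.4066805445681 258.4686679254287 192.1076998049884 cam at [ -228.65878354 -1004.32787455   792.07511758] fwd [ 0.52812409  0.69941042 -0.48157035]
top 471.4107570304073 250.1623331883411 193.6571594207147 cam at [ 193.99765934   -7.20726285 1192.01127416] fwd [ 0.31216844  0.0728552  -0.94722911]
```

View pics/scene0.png

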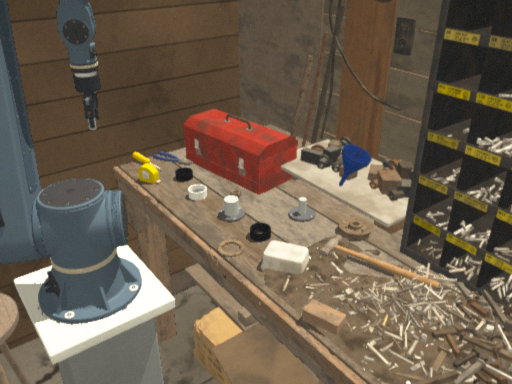

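View pics/top0.png

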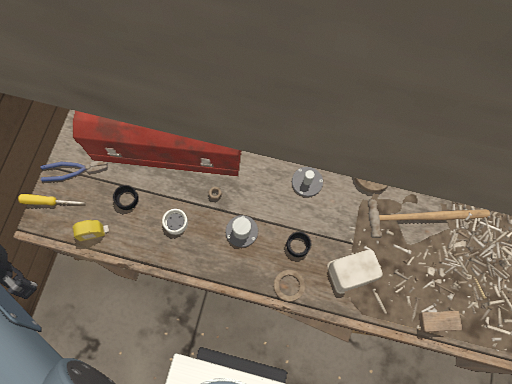

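The top view shows the light collar with the dark plate at (175,222), and the scene view shows it at (197,192).

Lookalikes for the collar, as top-view pixels:
- Black rings at (125,197) and (298,244)
- Flat tan ring at (289,286)
- Small brown nut at (215,193)

I choose the light one at (175,222). The slim post is at top (308,180) / scene (302,205). The thick post is at top (241,230) / scene (232,205). The tub is at top (355,270) / scene (286,257).

```bash
cat > h.py <<'E'
import cv2,numpy as np,pickle
def load(n): return pickle.load(open(f"pics/{n}.pkl","rb"))
def ray(c,p):
    R=cv2.Rodrigues(np.array(c["rvec"]))[0];t=np.array(c["tvec"]).ravel()
    d=R.T@np.array([(p[0]-c["cx"])/c["fx"],(p[1]-c["cy"])/c["fy"],1]);return -R.T@t,d/np.linalg.norm(d)
def plane(c,p,z):
    o,d=ray(c,p);return o+d*(z-o[2])/d[2]
def tri(c1,p1,c2,p2):
    o1,d1=ray(c1,p1);o2,d2=ray(c2,p2)
    s=np.linalg.lstsq(np.c_[d1,-d2],o2-o1,rcond=None)[0];a=o1+s[0]*d1;b=o2+s[1]*d2
    return (a+b)/2,np.linalg.norm(a-b)
def snap(n,tag):
    from plant import viewer
    c=viewer.capture(n);pickle.dump(c,open(f"pics/{n}{tag}.pkl","wb"));return c
def crop(c,x,y,w,h,k): return cv2.resize(c["color"][y:y+h,x:x+w],None,fx=k,fy=k,interpolation=cv2.INTER_CUBIC)
E
python3 - <<'E'
from h import *
T,S=load("top0"),load("scene0")
a=[crop(T,150,198,50,50,5),crop(T,285,155,50,50,5),crop(T,325,245,60,50,5)]
b=[crop(S,172,167,50,50,5),crop(S,277,182,50,50,5),crop(S,255,232,60,50,5)]
cv2.imwrite("pics/crops.png",np.vstack([np.hstack(a),np.hstack(b)]))
for n,c,box in(("T",T,[(150,198,50,50),(285,155,50,50),(325,245,60,50)]),("S",S,[(172,167,50,50),(277,182,50,50),(255,232,60,50)])):
  for (x,y,w,h) in box:
    im=c["color"][y:y+h,x:x+w];hsv=cv2.cvtColor(im,cv2.COLOR_BGR2HSV)
    for v in(150,180,200):
      m=((hsv[...,2]>v)&(hsv[...,1]<70)).astype(np.uint8)
      cs=cv2.findContours(m,cv2.RETR_EXTERNAL,cv2.CHAIN_APPROX_NONE)[0]
      if cs:
        k=max(cs,key=cv2.contourArea);bx=cv2.boundingRect(k);e=cv2.fitEllipse(k) if len(k)>5 else None
        print(n,(x,y),v,"area",cv2.contourArea(k),"bbox",(bx[0]+x,bx[1]+y,bx[2],bx[3]),"ell",e and np.round([e[0][0]+x,e[0][1]+y,*e[1],e[2]],1))
E
```

```text
T (150, 198) 150 area 451.5 bbox (160, 208, 28, 25) ell [173.9 219.9  23.4  25.2  82.6]
T (150, 198) 180 area 426.0 bbox (162, 209, 25, 23) ell [174.1 219.9  22.3  24.4  72.2]
T (150, 198) 200 area 416.0 bbox (162, 209, 25, 23) ell [174.1 219.9  22.2  24.   68.6]
T (285, 155) 150 area 630.0 bbox (285, 168, 50, 37) ell [309.4 187.6  36.6  51.1  90.8]
T (285, 155) 180 area 48.5 bbox (305, 170, 10, 9) ell [309.4 173.7   7.6   8.5 103.7]
T (285, 155) 200 area 42.0 bbox (306, 170, 8, 8) ell [309.5 173.8   7.3   7.7  90. ]
T (325, 245) 150 area 1291.0 bbox (327, 246, 56, 43) ell [356.  267.8  35.1  54.3  77.4]
T (325, 245) 180 area 1230.0 bbox (328, 246, 54, 42) ell [356.1 267.6  34.5  52.9  77.1]
T (325, 245) 200 area 1199.0 bbox (329, 246, 53, 42) ell [356.8 267.5  34.5  51.   76.5]
S (172, 167) 150 area 287.5 bbox (190, 167, 32, 28) ell [208.1 178.9  11.5  38.6 126.8]
S (172, 167) 180 area 217.5 bbox (188, 184, 19, 15) ell [197.6 190.9  15.   19.1 102.7]
S (172, 167) 200 area 144.0 bbox (188, 184, 19, 15) ell [197.9 189.5  11.9  19.1 109.2]
S (277, 182) 150 area 927.5 bbox (277, 189, 50, 43) ell [296.4 214.7  37.   56.4 115.2]
S (277, 182) 180 area 51.5 bbox (312, 182, 15, 8) ell [321.7 184.5   6.1  16.  105.7]
S (277, 182) 200 area 40.0 bbox (313, 182, 14, 7) ell [321.9 184.2   5.4  14.6 104.6]
S (255, 232) 150 area 1360.0 bbox (263, 232, 52, 41) ell [289.5 250.9  38.5  54.4  72.6]
S (255, 232) 180 area 734.5 bbox (264, 240, 47, 30) ell [288.3 252.3  21.   51.3 104.9]
S (255, 232) 200 area 683.5 bbox (264, 240, 47, 26) ell [287.5 251.6  18.6  52.  102.5]
```

View pics/crops.png

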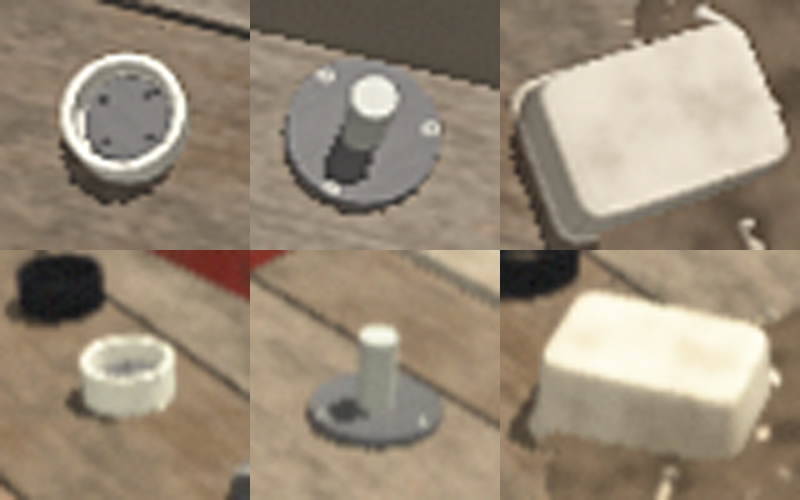

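The crop confirms it: a light ring with the dark drilled disc inside, centred at top (174.2,219.8) and scene (197.2,188). The slim post's top is at top (309.5,173.8) and scene (302.2,198). The tub top's centre is about top (357.6,268.3) and scene (286,250).

```bash
python3 - <<'E'
from h import *
T,S=load("top0"),load("scene0")
for n,p,q,z in(("collar",(174.2,219.8),(197.2,188.0),28),("post",(309.5,173.8),(302.2,198),58),("tub",(357.6,268.3),(286.1,250.1),46)):
    r=tri(T,p,S,q);print(n,np.round(r[0],1),round(r[1],1),"Tplane",plane(T,p,z).round(1),"Splane",plane(S,q,z).round(1))
e=lambda u,v,ox,oy:(ox+(u+.5)/5-.5,oy+(v+.5)/5-.5)
for u,v in((40,88),(238,22),(290,148),(92,218)): print("tub corner",plane(T,e(u,v,325,245),46).round(1))
# toolbox near face bottom edge
for p in((91,159),(237,174)): print("box",plane(T,p,0).round())
from scipy.spatial.transform import Rotation as Ro
E
```

```text
collar [460.5 251.8  29.3] 1.6 Tplane [460.1 252.4  28. ] Splane [462.6 253.8  28. ]
post [658.2 -54.5  60.5] 0.7 Tplane [658.9 -54.5  58. ] Splane [661.6 -51.3  58. ]
tub [ 452.6 -221.2   47.4] 1.9 Tplane [ 452. -221.   46.] Splane [ 454.9 -219.9   46. ]
tub corner [ 451.3 -158.9   46. ]
tub corner [ 508.4 -247.4   46. ]
tub corner [ 453.2 -282.5   46. ]
tub corner [ 395.8 -195.5   46. ]
box [573. 530.   0.]
box [632. 133.   0.]
```

```bash
python3 - <<'E'
from h import *
from scipy.spatial.transform import Rotation as Ro
T,S=load("top0"),load("scene0")
for n,p,z in(("ringA",(125,197),14),("nut",(215,193),10),("ringB",(298,244),14),("thick",(241,222),58)): print(n,plane(T,p,z).round())
R=Ro.from_quat([.219094811,.9757033,0,0]).as_matrix();P=np.array([224.3,474.2,230.7])
c=S;Rv=np.array(c["rvec"]);K=np.array([[c["fx"],0,c["cx"]],[0,c["fy"],c["cy"]],[0,0,1]])
pts=np.array([P,P+R@[0,50,0],P-R@[0,50,0],P+R@[0,50,-13],P-R@[0,50,-13+0]])
print(cv2.projectPoints(pts,Rv,np.array(c["tvec"]),K,None)[0].reshape(-1,2).round(1))
print(R.round(3)); d=lambda w:(R.T@(np.array(w)-P)).round(1)
print("to collar",d([460.5,252.5,231]))
cv2.imwrite("pics/grip.png",crop(S,60,70,70,70,8))
E
```

```text
ringA [490. 399.  14.]
nut [562. 174.  10.]
ringB [482. -69.  14.]
thick [490.  83.  58.]
[[ 94.2 128.2]
 [ 95.5 122.9]
 [ 92.8 133.9]
 [ 94.9 119.1]
 [ 93.5 137.8]]
[[-0.904  0.428  0.   ]
 [ 0.428  0.904  0.   ]
 [ 0.     0.    -1.   ]]
to collar [-3.083e+02 -9.940e+01 -3.000e-01]
```

View pics/grip.png

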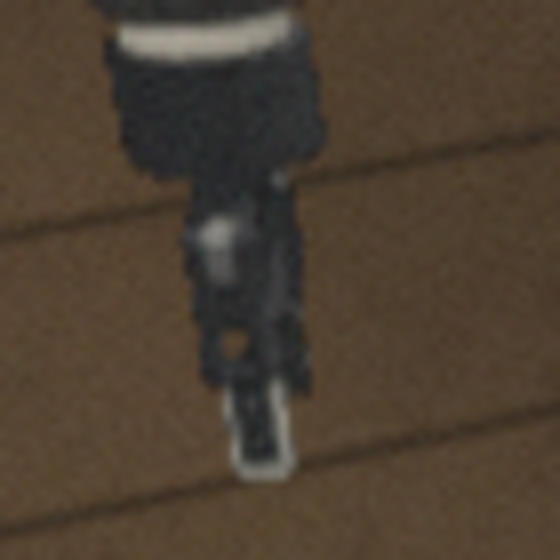

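The near fingertip, at scene pixel (93,129.7), sits 13 mm behind the TCP. So the TCP is fixed at the shut-finger tip, and the real tips are about 5 mm behind it at 62 mm opening and 2 mm at 46 mm. Moving over the collar.

>>> step_arm(
  motion="-0.308 -0.099 0.1 0 0 0 0; -0.308 -0.099 0.1 0 0 0 0; -0.308 -0.099 0.1 0 0 0 0; -0.308 -0.099 0.1 0 0 0 0; -0.308 -0.099 0.1 0 0 0 0; -0.308 -0.099 0.1 0 0 0 0; -0.308 -0.099 0.1 0 0 0 0; -0.308 -0.099 0.1 0 0 0 0",
  newtons=40,
)

```text
time_s: 0.77
position: [457.8, 255.1, 132.1]
ee_rot: [-0.0, 0.219, 0.976, -0.0]
force: [0.1, 0.2, -0.7]
opening: 85.2
grasp_force: 0.0
```

>>> step_arm(
  motion="0 0 0.03 0 0 0 0; 0 0 0.06 0 0 0 0; 0 0 0.07 0 0 0 0; 0 0 0.07 0 0 0 0; 0 0 0.07 0 0 0 0; 0 0 0.07 0 0 0 0; 0 0 0.07 0 0 0 0; 0 0 0.07 0 0 0 0",
)

```text
time_s: 1.43
position: [457.5, 257.7, 64.3]
ee_rot: [0.001, 0.219, 0.976, 0.001]
force: [-0.7, 0.1, -1.0]
opening: 85.4
grasp_force: 0.0
```

```bash
python3 - <<'E'
from h import *
from plant import read_state
T=snap("top",1);S=snap("scene",1);print(read_state()["position"])
cv2.imwrite("pics/c1.png",np.hstack([crop(T,135,180,80,80,5),crop(S,157,142,80,80,5)]))
E
```

```text
[457.16857845 257.30717983  63.78847666]
```

View pics/c1.png

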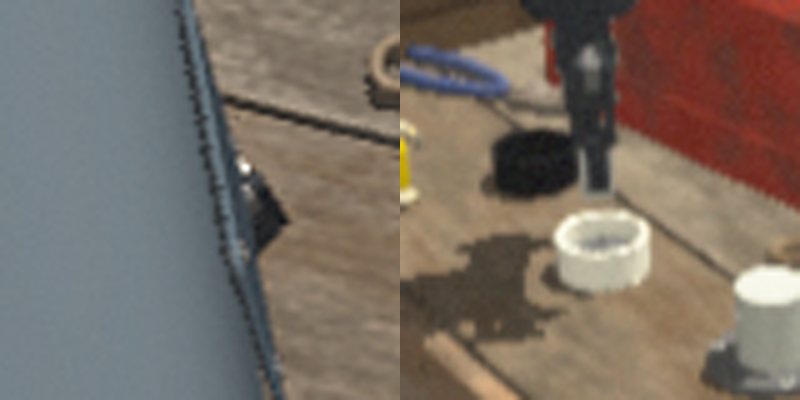

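The near finger stands above the collar, its tip at crop (597,190) against the collar's centre at (602,240), so it needs about 5 mm of correction. The arm hides the top view. I'll correct and lower.

>>> step_arm(
  motion="-0.005 -0.003 0.01 0 0 0 0; -0.005 -0.003 0.02 0 0 0 0; -0.005 -0.003 0.03 0 0 0 0; -0.005 -0.003 0.04 0 0 0 0; -0.005 -0.003 0.05 0 0 0 0; -0.005 -0.003 0.057 0 0 0 0; -0.005 -0.003 0.059 0 0 0 0; -0.005 -0.003 0.059 0 0 0 0",
)

```text
time_s: 2.2
position: [459.6, 251.7, 2.9]
ee_rot: [-0.001, 0.219, 0.976, -0.001]
force: [0.2, -0.3, 0.4]
opening: 85.5
grasp_force: 0.0
```

>>> step_arm(
  motion="0 0 0 0 0 0 0.1; 0 0 0 0 0 0 0.2; 0 0 0 0 0 0 0.3; 0 0 0 0 0 0 0.4; 0 0 0 0 0 0 0.5; 0 0 0 0 0 0 0.5; 0 0 0 0 0 0 0.5; 0 0 0 0 0 0 0.5",
  newtons=40,
)

```text
time_s: 2.87
position: [460.4, 252.0, 4.8]
ee_rot: [0.0, 0.219, 0.976, 0.0]
force: [-0.9, -1.0, 6.9]
opening: 61.6
grasp_force: 41.9
```

>>> step_arm(
  motion="0 0 -0.01 0 0 0 0.6; 0 0 -0.03 0 0 0 0.6; 0 0 -0.06 0 0 0 0.6; 0 0 -0.085 0 0 0 0.6; 0 0 -0.1 0 0 0 0.6; 0 0 -0.11 0 0 0 0.6; 0 0 -0.11 0 0 0 0.6; 0 0 -0.11 0 0 0 0.6",
)

```text
time_s: 3.53
position: [460.1, 252.0, 113.9]
ee_rot: [0.0, 0.219, 0.976, 0.0]
force: [0.3, -0.7, -3.5]
opening: 61.3
grasp_force: 44.7
```

```bash
python3 - <<'E'
from h import *
from plant import read_state
S=snap("scene",2);s=read_state();print(s["position"],s["opening"],s["force"],s["joint_pos"])
cv2.imwrite("pics/c2.png",crop(S,157,112,80,110,5))
R=np.array([[-.904,.428,0],[.428,.904,0],[0,0,-1]])
print(R.T@(np.array([658.5,-54,s["position"][2]])-s["position"]))
E
```

```text
[459.57260184 251.71154867 113.13260583] 61.0520794191292 [ 0.0916908   0.11909474 -3.07981092] [ 5.01100460e-01  3.04990937e-01 -2.35273602e-01  1.03170286e+00
 -3.19641088e-05  9.42829928e-01]
[-310.67491077 -191.22231359    0.        ]
```

View pics/c2.png

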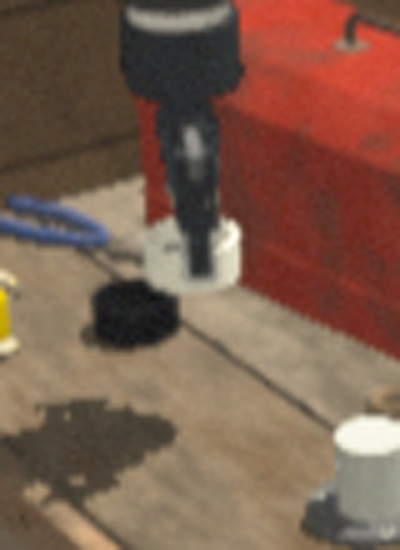

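The collar hangs level in the grip at crop (192,258), with the wrist force matching its weight. Carrying it to the slim post.

>>> step_arm(
  motion="-0.02 -0.012 0 0 0 0 0.6; -0.055 -0.034 0 0 0 0 0.6; -0.085 -0.052 0 0 0 0 0.6; -0.12 -0.074 0 0 0 0 0.6; -0.155 -0.095 0 0 0 0 0.6; -0.19 -0.117 0 0 0 0 0.6; -0.22 -0.135 0 0 0 0 0.6; -0.25 -0.154 0 0 0 0 0.6",
)

```text
time_s: 4.25
position: [620.2, 3.9, 111.9]
ee_rot: [-0.001, 0.219, 0.976, -0.0]
force: [0.4, 0.0, -2.6]
opening: 61.3
grasp_force: 44.7
```

>>> step_arm(
  motion="-0.02 -0.012 0 0 0 0 0.6; -0.04 -0.025 0 0 0 0 0.6; -0.055 -0.034 0 0 0 0 0.6; -0.061 -0.037 0 0 0 0 0.6; -0.061 -0.037 0 0 0 0 0.6; -0.061 -0.037 0 0 0 0 0.6; -0.061 -0.037 0 0 0 0 0.6; -0.061 -0.037 0 0 0 0 0.6",
)

```text
time_s: 4.92
position: [658.9, -52.5, 113.7]
ee_rot: [-0.0, 0.219, 0.976, -0.0]
force: [0.2, -0.1, -3.3]
opening: 61.3
grasp_force: 44.7
```

```bash
python3 - <<'E'
from h import *
from plant import read_state
S=snap("scene",3);T=snap("top",3);s=read_state();print(s["position"],s["opening"],s["force"],s["ee_rot"])
cv2.imwrite("pics/c3.png",np.hstack([crop(S,262,122,80,120,5),crop(T,270,110,80,120,5)]))
E
```

```text
[659.1948314  -52.70751261 114.0194972 ] 61.25913172861493 [ 0.30503185 -0.3619868  -3.07606313] [-6.13304290e-05  2.18541325e-01  9.75827692e-01 -7.29074680e-06]
```

View pics/c3.png

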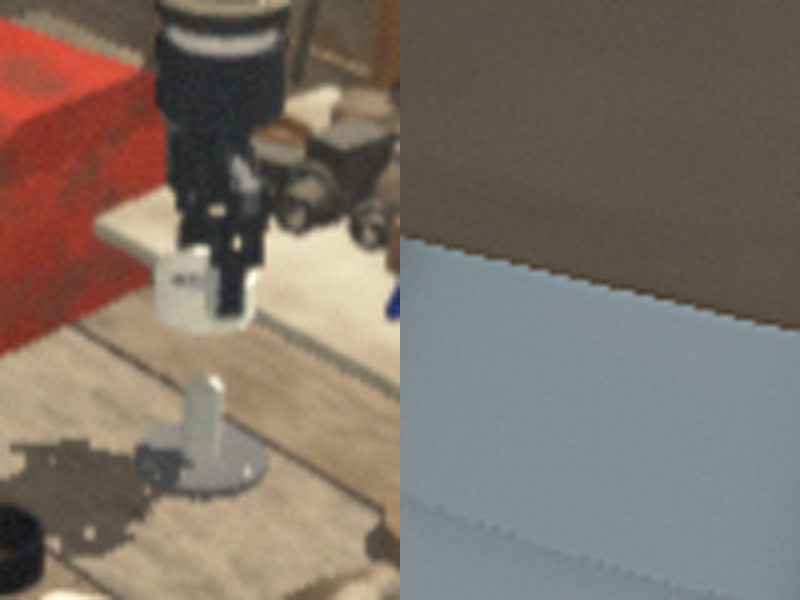

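In the scene crop the collar is centred at column 205 and the post top at 203, so they line up within about 1 mm. The top view is hidden. Lowering.

>>> step_arm(
  motion="0 -0.001 0.01 0 0 0 0.6; 0 -0.001 0.025 0 0 0 0.6; 0 -0.001 0.04 0 0 0 0.6; 0 -0.001 0.048 0 0 0 0.6; 0 -0.001 0.054 0 0 0 0.6; 0 -0.001 0.06 0 0 0 0.6; 0 -0.001 0.065 0 0 0 0.6; 0 -0.001 0.07 0 0 0 0.6",
)

```text
time_s: 5.68
position: [659.4, -54.5, 43.9]
ee_rot: [0.0, 0.219, 0.976, 0.0]
force: [-1.6, 1.6, -1.0]
opening: 61.5
grasp_force: 44.9
```

```bash
python3 - <<'E'
from h import *
from plant import read_state
S=snap("scene",4);s=read_state();print(s["position"],s["opening"],s["force"],s["ft_torque"])
cv2.imwrite("pics/c4.png",crop(S,262,142,80,100,5))
E
```

```text
[658.8872129  -54.42082184  42.914235  ] 61.012750057942085 [-0.79403675 -0.4321049  -3.25636567] [ 0.01138383  0.07528818 -0.04556516]
```

View pics/c4.png

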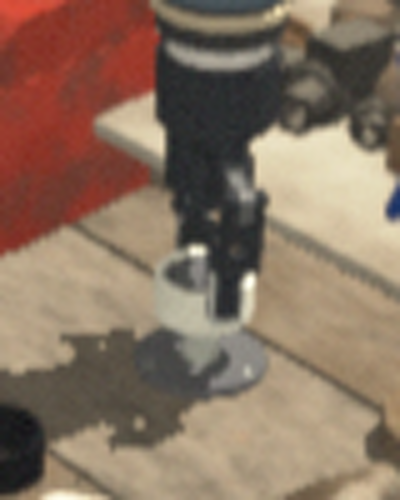

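The collar is over the slim post at crop (205,295), with the post passing through the lip and the dark plate rising inside. Continuing down to the foot.

>>> step_arm(
  motion="0 0 0.005 0 0 0 0.6; 0 0 0.01 0 0 0 0.6; 0 0 0.015 0 0 0 0.6; 0 0 0.02 0 0 0 0.6; 0 0 0.024 0 0 0 0.6; 0 0 0.027 0 0 0 0.6; 0 0 0.029 0 0 0 0.6; 0 0 0.03 0 0 0 0.6",
)

```text
time_s: 6.4
position: [659.0, -54.6, 13.5]
ee_rot: [-0.0, 0.219, 0.976, -0.0]
force: [-0.6, 0.0, -1.7]
opening: 61.1
grasp_force: 44.8
```

>>> step_arm(
  motion="0 0 0 0 0 0 0.6; 0 0 0.001 0 0 0 0.6; 0 0 0.001 0 0 0 0.6; 0 0 0.001 0 0 0 0.6; 0 0 0.001 0 0 0 0.6; 0 0 0.001 0 0 0 0.6; 0 0 0.001 0 0 0 0.6; 0 0 0.001 0 0 0 0.6",
)

```text
time_s: 7.07
position: [659.2, -54.6, 13.0]
ee_rot: [0.0, 0.219, 0.976, -0.0]
force: [0.3, -0.5, -1.6]
opening: 61.4
grasp_force: 44.8
```

>>> step_arm(
  motion="0 0 0.001 0 0 0 0.6; 0 0 0.001 0 0 0 0.6; 0 0 0.001 0 0 0 0.3; 0 0 0.001 0 0 0 0; 0 0 0.001 0 0 0 0; 0 0 0.001 0 0 0 0; 0 0 0.001 0 0 0 0; 0 0 0.001 0 0 0 0",
)

```text
time_s: 7.73
position: [659.1, -54.5, 11.7]
ee_rot: [-0.0, 0.219, 0.976, -0.0]
force: [0.2, 0.6, -0.5]
opening: 85.1
grasp_force: 0.0
```

>>> step_arm(
  motion="0 0 0 0 0 0 0; 0 0 -0.01 0 0 0 0; 0 0 -0.02 0 0 0 0; 0 0 -0.04 0 0 0 0; 0 0 -0.06 0 0 0 0; 0 0 -0.08 0 0 0 0; 0 0 -0.09 0 0 0 0; 0 0 -0.09 0 0 0 0",
)

```text
time_s: 8.4
position: [660.9, -54.7, 105.5]
ee_rot: [0.003, 0.219, 0.976, 0.0]
force: [0.5, -0.1, -1.0]
opening: 85.5
grasp_force: 0.0
```

```bash
python3 - <<'E'
from h import *
from plant import read_state
S=snap("scene",5);s=read_state();print(s["position"],s["opening"],s["force"])
cv2.imwrite("pics/c5.png",crop(S,272,162,65,80,7))
E
```

```text
[660.05823145 -54.66127179 103.52199492] 85.42554135312804 [1.63101589e+00 7.31923811e-04 6.25003389e-01]
```

View pics/c5.png

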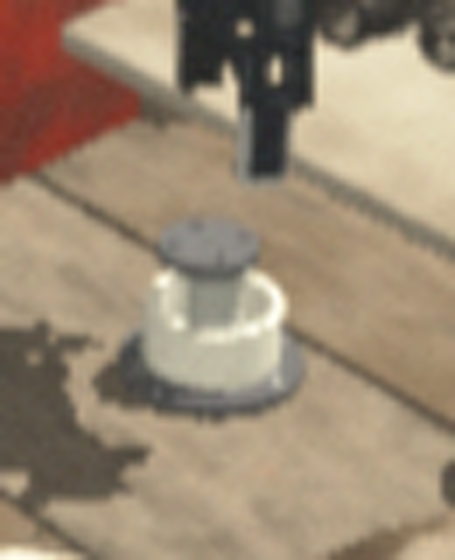

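The plate lies flat on top of the post at crop (209,241), clear above the collar rim. The collar sits on the foot at crop (216,330). Working out the plate's offset from the tool axis.

```bash
python3 - <<'E'
from h import *
S=load("scene5")
b=np.array([2.7,3.0,0])
p=plane(S,(301.4,196.0),66)-b
R=np.array([[-.904,.428,0],[.428,.904,0],[0,0,-1]])
print(p, R.T@(p-np.array([660,-54.7,66])))
c=plane(S,(272+216/7-.5,162+305/7-.5),36)-b;print("collar rim",c)
E
```

```text
[655.62168558 -53.76093166  66.        ] [ 4.35991749 -1.0250008   0.        ]
collar rim [655.98965071 -59.66621316  36.        ]
```

>>> step_arm(
  motion="0.003 -0.001 0.01 0 0 0 0; 0.003 -0.001 0.02 0 0 0 0; 0.003 -0.001 0.03 0 0 0 0; 0.003 -0.001 0.04 0 0 0 0; 0.003 -0.001 0.044 0 0 0 0; 0.003 -0.001 0.046 0 0 0 0; 0.003 -0.001 0.046 0 0 0 0; 0.003 -0.001 0.046 0 0 0 0",
)

```text
time_s: 9.12
position: [656.2, -54.2, 55.9]
ee_rot: [0.0, 0.219, 0.976, -0.0]
force: [-0.2, 0.3, 0.0]
opening: 85.4
grasp_force: 0.0
```

```bash
python3 - <<'E'
from plant import read_state
s=read_state();print(s["position"],s["force"])
E
```

```text
[656.2130296  -54.23692512  55.91275744] [-0.1650663   0.30269998  0.02122554]
```

>>> step_arm(
  motion="0 0 0 0 0 0 0.1; 0 0 0 0 0 0 0.2; 0 0 0 0 0 0 0.28; 0 0 0 0 0 0 0.34; 0 0 0 0 0 0 0.4; 0 0 0 0 0 0 0.45; 0 0 0 0 0 0 0.5; 0 0 0 0 0 0 0.55",
  newtons=30,
)

```text
time_s: 9.78
position: [656.2, -54.2, 56.5]
ee_rot: [0.0, 0.219, 0.976, 0.0]
force: [-1.1, 0.8, 4.6]
opening: 44.1
grasp_force: 30.0
```

>>> step_arm(
  motion="0 0 0 0 0 0 0.6; 0 0 0 0 0 0 0.65; 0 0 0 0 0 0 0.7; 0 0 0 0 0 0 0.7; 0 0 0 0 0 0 0.7; 0 0 0 0 0 0 0.7; 0 0 0 0 0 0 0.7; 0 0 0 0 0 0 0.7",
)

```text
time_s: 10.45
position: [656.2, -54.2, 56.5]
ee_rot: [0.0, 0.219, 0.976, 0.0]
force: [-1.7, 0.1, 6.0]
opening: 44.1
grasp_force: 30.0
```

>>> step_arm(
  motion="0 0 -0.005 0 0 0 0.7; 0 0 -0.012 0 0 0 0.7; 0 0 -0.02 0 0 0 0.7; 0 0 -0.03 0 0 0 0.7; 0 0 -0.04 0 0 0 0.7; 0 0 -0.05 0 0 0 0.7; 0 0 -0.05 0 0 0 0.7; 0 0 -0.05 0 0 0 0.7",
)

```text
time_s: 11.12
position: [656.6, -54.3, 106.9]
ee_rot: [0.001, 0.219, 0.976, 0.0]
force: [0.1, 0.1, -2.2]
opening: 44.0
grasp_force: 30.7
```

```bash
python3 - <<'E'
from h import *
from plant import read_state
S=snap("scene",6);s=read_state();print(s["position"],s["opening"],s["force"],s["grasp_force"])
cv2.imwrite("pics/c6.png",np.hstack([crop(S,272,132,65,100,6)]))
# post top & collar check: bright low-sat blob rows
g=cv2.cvtColor(S["color"],cv2.COLOR_BGR2HSV)
m=((g[...,2]>190)&(g[...,1]<70)).astype(np.uint8)[190:225,285:325]
for r in range(0,35,2): print(190+r,''.join('#' if v else '.' for v in m[r]))
E
```

```text
[656.10771549 -54.19991661 106.11903776] 44.08014022201281 [-0.2187847  -0.64192413 -1.39549194] 30.6809963285923
190 ........................................
192 ........................................
194 ........................................
196 ........................................
198 ...............#######..................
200 ...........###...######.................
202 ........#####.........#####.............
204 .........####............###............
206 .........####........#...###............
208 ...........####.....#######.............
210 .............##############.............
212 ..............#######.#####.............
214 ..............##.####.####..............
216 .................##.......#.............
218 ........................................
220 ........................................
222 ........................................
224 ......................................##
```

The post top is bare and bright at scene (304,198), so the plate is in the grip. Carrying it to the tub.

>>> step_arm(
  motion="0.007 -0.015 0 0 0 0 0.7; 0.021 -0.045 0 0 0 0 0.7; 0.038 -0.08 0 0 0 0 0.7; 0.055 -0.116 0 0 0 0 0.7; 0.071 -0.15 0 0 0 0 0.7; 0.087 -0.184 0 0 0 0 0.7; 0.1 -0.213 0 0 0 0 0.7; 0.109 -0.23 0 0 0 0 0.7",
)

```text
time_s: 11.83
position: [456.1, -216.8, 105.4]
ee_rot: [-0.001, 0.22, 0.976, -0.0]
force: [-0.9, -0.5, -1.1]
opening: 44.0
grasp_force: 30.8
```

>>> step_arm(
  motion="0.003 -0.007 0 0 0 0 0.7; 0.004 -0.008 0 0 0 0 0.7; 0.004 -0.008 0.005 0 0 0 0.7; 0.004 -0.008 0.015 0 0 0 0.7; 0.004 -0.008 0.025 0 0 0 0.7; 0.004 -0.008 0.035 0 0 0 0.7; 0.004 -0.008 0.04 0 0 0 0.7; 0.004 -0.008 0.04 0 0 0 0.7",
)

```text
time_s: 12.5
position: [451.4, -220.1, 63.9]
ee_rot: [-0.002, 0.219, 0.976, 0.0]
force: [0.1, 0.9, -1.3]
opening: 43.7
grasp_force: 30.8
```

```bash
python3 - <<'E'
from h import *
from plant import read_state
S=snap("scene",7);s=read_state();print(s["position"],s["opening"],s["force"],s["joint_pos"])
g=cv2.cvtColor(S["color"],cv2.COLOR_BGR2HSV)
for r in range(212,262): print(r,' '.join('%3d'%v for v in g[r,258:316:2,2]))
E
```

```text
[ 451.73943278 -220.43315158   64.80629748] 43.52118344414712 [-0.26128811 -0.05718304 -1.47760762] [-4.53925991e-01  3.17840386e-01 -3.58261629e-01  8.96755356e-01
 -7.79198544e-05 -1.27639677e-02]
212 192 190 189 193 190 189 175 171 187 171  48  43  45  46  44  52  49  50  54  99 194 197 197 197 195 202 220 160 148
213 191 192 187 190 191 190 183 168 180 172  49  45  50  48  46  49  51  49  61  84 193 195 197 199 195 204 222 155 144
214 189 193 182 191 195 191 186 171 178 176  52  47  50  48  45  50  57  57  67  77 193 197 197 197 193 203 213 152 145
215 190 188 188 190 197 194 187 179 177 175  52  52  52  50  48  54  81  84  70  77 190 198 200 194 194 200 190 150 138
216 189 184 189 189 192 192 194 189 181 172  57  47  48  51  46  49 124 134  66  73 166 181 194 189 187 178 160 158 131
217 182 189 189 194 186 190 195 193 188 179  55  49  47  50  42  51 142 169  71  62 109 148 163 173 163 150 145 148 139
218 187 189 194 196 191 193 197 192 192 180  60  49  51  49  50  50 124 174  92  66 105 113 118 144 145 138 122 111 162
219 187 183 186 195 194 194 192 190 190 186  66  46  48  54  
[... 4398 characters left out ...]
 170 173 171 165 165 172 226 154 158 155 157 201 253 253 253 252 252 253 254 253 228 227 200 139 140
257  86  88 105 166 168 170 171 173 172 184 239 164 158 154 168 235 253 253 253 253 253 254 254 251 229 233 241 137 143
258  78  77 103 165 170 171 169 172 175 180 187 168 162 161 174 252 253 253 253 253 254 254 254 247 225 225 237 132 139
259  76  85 109 165 167 168 171 171 171 173 172 172 173 166 167 246 251 252 253 254 254 254 254 235 228 220 167 131 135
260  82 118 122 167 164 170 166 168 170 171 173 174 171 167 173 211 236 244 251 253 253 254 251 225 227 215 143 136 140
261  81 130 128 164 165 164 163 168 169 170 171 166 167 166 167 184 196 203 234 246 250 250 245 223 226 194 140 143 138
```

```bash
python3 - <<'E'
from h import *
S=load("scene7")
c=S;K=np.array([[c["fx"],0,c["cx"]],[0,c["fy"],c["cy"]],[0,0,1]])
P=np.array([451.7,-220.4,64.8]);y=np.array([.428,.904,0])
pts=np.array([P,P-27*y+[0,0,2.5],P+[0,0,4],[452.6,-221.2,46]])
print(cv2.projectPoints(pts,np.array(c["rvec"]),np.array(c["tvec"]),K,None)[0].reshape(-1,2).round(1))
cv2.imwrite("pics/c7.png",crop(S,248,200,75,80,7))
E
```

```text
[[285.5 244.8]
 [288.1 249.9]
 [285.5 243.5]
 [285.7 250.6]]
```

View pics/c7.png

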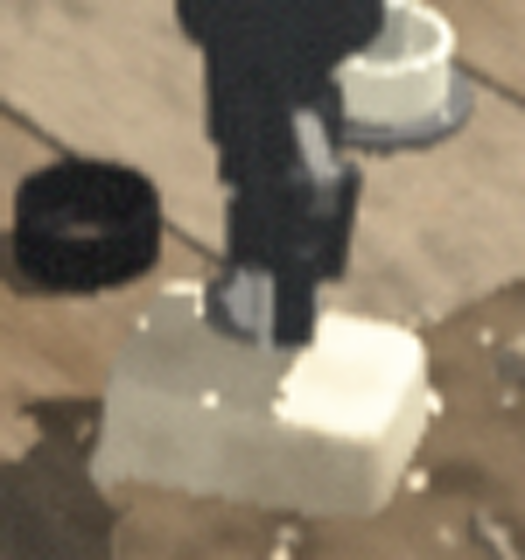

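The plate is held level over the tub's middle, its left edge at crop (205,300), within about 1 px of the TCP axis. The collar still sits on its stand at crop (400,75). Lowering onto the tub.

>>> step_arm(
  motion="0 0 0.004 0 0 0 0.7; 0 0 0.008 0 0 0 0.7; 0 0 0.012 0 0 0 0.7; 0 0 0.015 0 0 0 0.7; 0 0 0.017 0 0 0 0.7; 0 0 0.018 0 0 0 0.7; 0 0 0.018 0 0 0 0.7; 0 0 0.018 0 0 0 0.7",
)

```text
time_s: 13.22
position: [452.1, -221.1, 48.0]
ee_rot: [0.0, 0.219, 0.976, -0.0]
force: [0.2, 0.1, -0.9]
opening: 43.6
grasp_force: 30.8
```

>>> step_arm(
  motion="0 0 0.0005 0 0 0 0.7; 0 0 0.001 0 0 0 0.7; 0 0 0.001 0 0 0 0.7; 0 0 0.0015 0 0 0 0.7; 0 0 0.0015 0 0 0 0.7; 0 0 0.0015 0 0 0 0.7; 0 0 0.0015 0 0 0 0.7; 0 0 0.0015 0 0 0 0.7",
)

```text
time_s: 13.88
position: [452.1, -221.0, 46.4]
ee_rot: [-0.0, 0.219, 0.976, -0.0]
force: [-0.2, -0.2, -1.2]
opening: 43.6
grasp_force: 30.8
```

>>> step_arm(
  motion="0 0 0.0005 0 0 0 0.7; 0 0 0.001 0 0 0 0.7; 0 0 0.0015 0 0 0 0.7; 0 0 0.002 0 0 0 0.7; 0 0 0.002 0 0 0 0.7; 0 0 0.002 0 0 0 0.7; 0 0 0.002 0 0 0 0.7; 0 0 0.002 0 0 0 0.7",
)

```text
time_s: 14.55
position: [452.3, -221.1, 45.1]
ee_rot: [0.0, 0.219, 0.976, -0.0]
force: [-1.9, 0.4, 8.7]
opening: 43.7
grasp_force: 31.5
```

Contact at 8.7 N. I'll release, then raise the arm.

>>> step_arm(
  motion="0 0 -0.0005 0 0 0 0.65; 0 0 -0.0005 0 0 0 0.55; 0 0 -0.0005 0 0 0 0.45; 0 0 -0.0005 0 0 0 0.3; 0 0 -0.0005 0 0 0 0.15; 0 0 -0.0005 0 0 0 0; 0 0 -0.0005 0 0 0 0; 0 0 -0.0005 0 0 0 0",
)

```text
time_s: 15.22
position: [452.1, -221.1, 44.8]
ee_rot: [-0.0, 0.219, 0.976, -0.0]
force: [0.8, 0.4, 1.2]
opening: 85.6
grasp_force: 0.0
```

>>> step_arm(
  motion="0 0 -0.01 0 0 0 0; 0 0 -0.03 0 0 0 0; 0 0 -0.06 0 0 0 0; 0 0 -0.09 0 0 0 0; 0 0 -0.12 0 0 0 0; 0 0 -0.14 0 0 0 0; 0 0 -0.15 0 0 0 0; 0 0 -0.15 0 0 0 0",
)

```text
time_s: 15.88
position: [453.1, -221.5, 196.8]
ee_rot: [0.002, 0.219, 0.976, -0.0]
force: [-0.3, -0.2, -0.7]
opening: 85.3
grasp_force: 0.0
```

>>> step_arm(
  motion="0.03 -0.015 0 0 0 0 0; 0.06 -0.03 0 0 0 0 0; 0.09 -0.045 0 0 0 0 0; 0.12 -0.06 0 0 0 0 0; 0.15 -0.07 0 0 0 0 0; 0.15 -0.07 0 0 0 0 0; 0.15 -0.07 0 0 0 0 0; 0.15 -0.07 0 0 0 0 0",
)

```text
time_s: 16.55
position: [286.6, -220.2, 194.2]
ee_rot: [-0.0, 0.219, 0.976, 0.0]
force: [-0.4, -0.4, -0.1]
opening: 85.0
grasp_force: 0.0
```

```bash
python3 - <<'E'
from h import *
from plant import read_state
S=snap("scene",8);T=snap("top",8);s=read_state();print(s["position"],s["force"])
# dark plate inside tub top: fit ellipse on grey pixels
for n,c,(x,y,w,h),z in(("T",T,(330,245,55,45),54),("S",S,(262,232,50,32),54)):
    g=cv2.cvtColor(c["color"],cv2.COLOR_BGR2HSV)[y:y+h,x:x+w]
    print(n);[print(' '.join('%3d'%v for v in g[r,::2,2])) for r in range(0,h,3)]
    m=cv2.morphologyEx((g[...,2]<150).astype(np.uint8),cv2.MORPH_OPEN,np.ones((3,3)))
    for k in cv2.findContours(m,cv2.RETR_EXTERNAL,cv2.CHAIN_APPROX_NONE)[0]:
        if cv2.contourArea(k)>60:
            e=cv2.fitEllipse(k);q=(e[0][0]+x,e[0][1]+y);print(n,np.round(q,1),np.round(e[1],1),cv2.contourArea(k),plane(c,q,z).round(1))
E
```

```text
[ 287.23995397 -220.29933156  194.33428142] [ 0.74027707  0.27219011 -0.53978399]
T
131 127 135 134 131 124 135 147 150 149 149 132  99 108 127 113 116 105 132 122 129 131 125 118 110 107 106 107
130 125 123 131 129 131 135 135 146 144 144 105 106 111 133 126 123 146 197 241 135 117 125 121 114 122 122 120
140 139 136 137 146 145 125 122 134 142 148 103 108 111 113 108 222 224 236 233 239 244 109 123 125 127 130 130
134 141 140 135 127 132 131 124 136 129 113 201 225 227 225 226 227 233 234 230 230 234 222 119 129 129 130 127
134 148 147 134 119 122 164 228 236 233 234 233 232 234 233 227 227 232 232 231 231 232 237 165 124 126 122 121
126 147 221 217 235 234 235 234 234 232 234 175 142 134 133 143 161 239 233 226 226 223 230 241 100 106  96  94
145 131 224 229 235 235 235 235 233 237 109 115 145 142 142 138  90 135 205 221 219 217 219 225 217  90  95  93
113 122 204 229 234 234 235 236 235 220 145 144 138 137 141 142 141 136 144 218 217 216 217 227 236 215  91  96
115 124 140 229 229 230 230 227 231 106 147 140 141 141 137 136 140 141 132 221 220 217 223 229 231 228 102 110
135 124 
[... 1406 characters left out ...]
249 251 251 251 251 159 140 143 144 138 143 137 135 243 252 253 253 252 250 221 130 131
153 190 248 251 249 247 250 235 123 137 144 142 141 142 145 139 222 252 252 252 253 253 254 210 133
146 238 250 252 252 252 253 252 151  92  92 113 112 109  98 152 243 247 248 249 252 254 251 200 110
146 168 179 195 220 238 247 252 253 252 251 251 252 251 250 252 251 250 250 251 252 250 222 220 186
111 158 160 163 162 163 169 173 179 186 200 223 239 245 248 250 252 252 253 253 253 231 222 211 160
131 160 158 154 151 154 161 162 162 155 156 155 155 160 164 165 179 201 225 223 226 213 217 148 137
S [284.9 249.6] [ 9.6 15.8] 116.5 [ 446.3 -224.7   54. ]
S [266.3 235.8] [ 8.9 12.4] 69.5 [ 447.3 -144.1   54. ]
```

The plate lies flat on the tub, at top (357,269) and scene (285,250). That is about 4 mm from the tub's middle. The collar is seated on the slim stand, so I'm handing in.

```bash
python3 -c "
from plant import robot
print(robot.hand_in())"
```

```text
the job is handed in; nothing more can be done
None
```

I handed the job in at about 17 s of the 56 s allowed: the collar sits round the slim post on its foot, and the plate lies flat on the tub about 4 mm from the middle by the top camera, though the hand-in returned no verdict.

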